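Rock a stuck tube block out of the bench heater

TASK

The empty aluminium block with the six wide bores is stuck in its well in the small bench heater. Grip it by the part that stands proud and rock it to and fro, leaning it a few degrees towards one narrow end and then the other while easing it up, until it has walked out of the well; never pull so hard that the heater comes up off the table or is dragged away. Finish still holding the block in the gripper, upright and still, about 2 cm clear above its own well so that the well can be wiped out, and leave the other block with its sample tubes seated and the things round the heater alone.

Things in the scene. Friction and masses are not known exactly. Their poses are not given: they have to be found in the camera images.
- heater: Small bench heater, off-white, 185 mm deep (x) by 186 wide (y), 1.2 kg, standing loose on four feet. Origin on the table under the midpoint between its two wells, z up, x from the sloping control panel (which falls away below the deck from x = -62 mm) to the back. Flat top deck 66 mm above the table. Pulled straight up, a seated block holds so fast that the heater comes up with it.
- well_a (a point): Centre of the mouth of the well on the heater's +y side (y = +44 mm, deck height). Both wells: 66 mm (x) by 46 (y), 28 deep, floor 38 mm above the table. At each narrow end a steel leaf spring bears on the block's end face 22 mm above the floor, about 20 N inward (1500 N/m, 3 mm more travel), so friction holds each end with some 12 N.
- well_b (a point): Centre of the mouth of the other, identical well (y = -44 mm, deck height). Leaning a block about the level of the springs lets one end slip up at a time. A block goes loose when its underside has passed the springs, 22 mm up, and is out of the well at 28 mm.
- tube_block: The stuck block: bare aluminium, 60 mm long (x) by 42 wide (y) by 64 high, 0.34 kg within a fifth, six open 13 mm bores (3 by 2) in its top, no tubes. Sits on the floor of either well, 36 mm proud of the deck. Origin at the centre of its underside, axes as the heater's. Play in the well: 3 mm at each end (against the springs), 2 mm each side.
- sample_block: The other block, in the other well, of the same size, weight and material and held by the same springs, with twelve narrow bores of 7 mm (4 by 3), seven of them holding small tubes whose white caps stand 12 mm above its top. Origin at the centre of its underside. To be left seated.
- tube_rack: Blue plastic tube rack, 85 by 125 by 43 mm, with some white-capped tubes to 55 mm, on the table on the heater's +y side. Origin at the centre of its underside. To be left alone.
- beaker: Empty glass beaker, 68 mm across, 80 mm high, on the table on the heater's -y side. Origin at the centre of its underside. To be left alone.
- specimen_box: Small white lidded card box, 58 by 81 by 27 mm, on the table behind the heater (+x). Origin at the centre of its underside. To be left alone.
Things that resemble listed ones, but are neither listed nor needed, are in the scene too. What is shaped like the tube_block but pink or red is not meant. What is shaped like the sample_block but turquoise or yellow is not meant.

How it is judged:
On the way, in this order (a step that is already met when the one before it is completed fails the run):
1. the block, still in its well, is leant at least 0.04 rad (2.3 degrees) towards one narrow end (-x) (angle between tube_block's own x axis and vertical below 1.5308 rad and z of tube_block in the frame of heater below 0.066 m), for 0.05 s.
2. then, still in its well, at least 0.04 rad towards the other narrow end (+x) (angle between tube_block's own x axis and vertical above 1.6108 rad and z of tube_block in the frame of heater below 0.066 m), for 0.05 s.
3. the block's underside comes up above the heater's deck (z of tube_block in the frame of heater above 0.068 m), for 0.1 s.
At the end, for the whole second after the job is handed in: Held in the fingers, still, upright within 0.15 rad, underside 5 to 40 mm above the deck, over its own well within 25 mm, touching nothing else; heater level on its feet, moved under 30 mm; other block within 4 mm of seated (z of tube_block in the frame of heater between 0.071 and 0.106 m and angle between tube_block's own z axis and vertical below 0.15 rad and distance of tube_block from where it was at the start of the episode below 0.085 m and x of tube_block in the frame of heater between -0.03 and 0.03 m and (y of tube_block in the frame of heater between 0.019 and 0.069 m or y of tube_block in the frame of heater between -0.069 and -0.019 m) and contact force between tube_block and the fingers above 1 N and contact force between tube_block and heater below 0.2 N and contact force between tube_block and sample_block below 0.2 N and linear speed of tube_block below 0.02 m/s and angular speed of tube_block below 0.2 rad/s and height (world z) of heater below 0.004 m and angle between heater's own z axis and vertical below 0.03 rad and distance of heater from where it was at the start of the episode below 0.03 m and z of sample_block in the frame of heater below 0.042 m); the arm keeps its last pose, push and grip.
It fails at once if the heater is lifted 10 mm off the table or tipped 0.12 rad (height (world z) of heater above 0.01 m or angle between heater's own z axis and vertical above 0.12 rad).
It fails at once if the heater is dragged 40 mm (distance of heater from where it was at the start of the episode above 0.04 m).
It fails at once if the other block is pulled up 8 mm in its well (z of sample_block in the frame of heater above 0.046 m).
It fails at once if the tube rack, beaker or specimen box is shifted 30 mm (distance of any of tube_rack, beaker, specimen_box from where it was at the start of the episode above 0.03 m).
It also fails if it takes over 48 s, if anything falls off the work surface, if the arm or the gripper's body presses on something with over 40 N, if the wrist force passes 120 N, or if a joint passes its speed limit or range.

ROBOT

A 7-joint arm with a two-finger parallel gripper is mounted at the origin on the work surface. World frame = base frame: x ahead of the robot, y to its left, z up, the work surface at z = 0. Lengths are in m, angles in rad, forces in N, time in s.
With the tool pointing down it reaches from about 0.425 to 0.875 m from the base axis. Payload 4.7 kg.
Tool frame: the origin (TCP) lies on the mounting face of the last link; the fingertips stand 173 mm ahead of it and the grasp point (between the pads) lies 155 mm ahead of it; z points along the fingers, y is the line along which they close (so a half turn about z gives the same grasp; the last joint's range is limited). The gripper opens to 85 mm and grips with 20 to 120 N. Pads are 22 mm wide; open, the fingers measure 114 mm over their backs; the gripper's body (76 mm by 85 mm) begins 54 mm behind the grasp point. The pads swing forward as they close: fully open they stand 13 mm farther back than shut.
Start: joints at [-1.331, 0.321, -0.07, 1.45, 0.023, 1.371, -0.057], TCP at [0.146, 0.634, 0.405] pointing down, gripper open.
Joint ranges: [-2.86, 2.86], [-0.3, 2.09], [-1.38, 1.24], [0.06, 2.45], [-1.56, 4.7], [0.09, 2.05], [-2.69, 2.69]. Speed limits (rad/s): [2.57, 2.57, 3.14, 3.14, 3.14, 3.14, 3.14].

INTERFACE

Orientations are given as a rotation vector (axis times angle).
In Python, from rig import monitor, eyes, hand_in gives the robot as it stands.
- The arm moves only by the tool play_rows, never from a script. Its argument "steps" is a list of rows, each a list of 6 numbers: the shift along the tool's x, y, z in mm, then the turn, a rotation vector about the tool's x, y, z in rad. A call has exactly 8 rows; each row shifts and turns the commanded pose from where the row before left it, along the tool's axes as they then stand; what a row does not reach is not made up. A row lasts 1/12 s, in which the tool goes at most 41.7 mm and 7.16 degrees, less where a joint would pass 70% of its speed; a pose out of reach is approached as far as the arm can. A call is refused whole if a number of a shift passes 41.7 or a number of a turn 0.125, either way. A call with a gripper value outside its range is refused whole. "jaw" is the finger opening in mm, from 0 to 85.4, set as the call begins (left out, the last holds). The fingers move at their own pace and stop on an object; "newtons" is the grip in N (left out, the last holds). Time passes only in rows, so rows that do not move let the fingers close, or fill a call up. It gives the time, the measured TCP pose, the force, the opening and the grip force at its end, in the units of the state.
- monitor.sense(): the state, without advancing time (a new reading comes with each control period).
- eyes.read_camera(name): name is "scene" or "top" or "wrist"; returns a dict with "img" (420x560x3 uint8, red, green, blue), "z_map" (420x560 float32, m along the optical axis (not along the pixel's ray), 0 where there is no reading), "fovy" (degrees; the focal length in pixels is half the picture's height over the tangent of half this angle, whatever the lens; pixels are square), "cx", "cy" (the principal point, pixels), "k1" (the pictures are not rectified: a ray, as slopes to the right and down, at radius r is drawn at 1 + k1 r^2 times it, then the intrinsics apply), "world_from_camera" (4x4, takes a point from camera to world coordinates). Camera axes: x right, y down, z forward; pixel columns grow to the right and rows downward; lengths in m; the calibration is good to about 2 mm. A picture is of the moment at which its call begins.
- hand_in(): hands the job in; it is judged then, once.
Trained networks look in the newest picture that a camera, given by its name, has taken for a name from the list of things; names that differ only in an ending like _2 or _b are one class to them, and where a whole thing is asked for, a point or a joint stands for the part that bears it (a point fixed in the world has none). Each returns a list of dicts, best first, with "conf" (0 to 1); they miss things now and then, are a little off and sometimes report something else, mostly with a low value. They report only what shows in the picture. A call takes as long as a camera call. They do not tell look-alikes from the thing itself.
- eyes.boxes_of(camera, label): "xyz" ([x, y, z] in m, in world coordinates, good to about 4 mm: the middle of the surface that is visible of it).
- eyes.pinpoint(camera, label): "xyz" ([x, y, z] in m, in world coordinates, good to about 4 mm: a listed point, or the origin of a listed thing).
The state is a dict: "clock": time; "q": joint angles; "joint_vel": joint speeds; "effort": joint torques, N m; "eef_pos": TCP position; "eef_rot": TCP orientation; "contact_force": force on the tool from outside, world axes, zero at the start; "moment": the same for the moment, N m; "finger_gap": finger opening in m; "grip_force": force on a finger pad.
Only numpy, scipy, OpenCV 4.12 (cv2) and the standard library are available. Lean on these libraries where they do the work, as an engineer would, in place of code of your own. Each camera call takes 0.05 s, during which the arm holds its last target. There are 200 camera calls.

## Working session

There is one attempt and no reset: what is moved stays moved. The work goes in short steps, Python scripts to look and compute and a tool call to move; the robot and the scene stay as the last step left them, time stands still between calls to the robot, and variables do not carry over. Pictures are saved under pics/ and viewed, at most 10 in all, crops included, and the job is handed in when it is done.

Besides the shell and the picture viewer there is one more tool, called as name(argument=value, ...), one argument or row to a line, values as JSON. play_rows: Moves the arm, as the interface text tells. Its arguments: {"type":"object","properties":{"steps":{"type":"array"},"jaw":{"type":"number"},"newtons":{"type":"number"}},"required":["steps"]}

```bash
mkdir -p pics; ls; cat > h.py <<'E'
import numpy as np, cv2
from rig import monitor, eyes, hand_in
from scipy.spatial.transform import Rotation as R
def snap(cam,name=None):
    d=eyes.read_camera(cam)
    if name: cv2.imwrite('pics/'+name,d['img'][:,:,::-1])
    return d
def K(d):
    f=d['img'].shape[0]/2/np.tan(np.radians(d['fovy'])/2)
    return np.array([[f,0,d['cx']],[0,f,d['cy']],[0,0,1.]])
def cloud(d):
    h,w=d['z_map'].shape
    uv=np.stack(np.meshgrid(np.arange(w),np.arange(h)),-1).reshape(-1,1,2).astype(np.float64)
    s=cv2.undistortPoints(uv,K(d),np.array([d['k1'],0,0,0.])).reshape(h,w,2)
    z=d['z_map'][...,None]
    p=np.concatenate([s*z,z],-1)
    T=d['world_from_camera']
    return p@T[:3,:3].T+T[:3,3]
def proj(d,p):
    T=np.linalg.inv(d['world_from_camera']); c=T[:3,:3]@np.asarray(p)+T[:3,3]
    s=c[:2]/c[2]; s=s*(1+d['k1']*(s@s)); k=K(d)
    return k[0,0]*s+[d['cx'],d['cy']]
E
python3 - <<'E'
from h import *
s=monitor.sense(); print({k:np.round(v,3) for k,v in s.items()})
for c in ['top','scene']:
    d=snap(c,c+'0.png'); print(c,d['fovy'],d['k1'])
    for l in ['tube_block','sample_block','heater','well_a','well_b','tube_rack','beaker','specimen_box']:
        print(l,[(np.round(r['xyz'],3).tolist(),round(r['conf'],2),proj(d,r['xyz']).astype(int).tolist()) for r in eyes.pinpoint(c,l)])
E
```

```text
pics
{'clock': np.float64(0.0), 'q': array([-1.331,  0.322, -0.07 ,  1.452,  0.023,  1.371, -0.057]), 'joint_vel': array([-0.001,  0.   ,  0.   , -0.002,  0.001, -0.001, -0.001]), 'effort': array([-0.0000e+00, -4.9357e+01, -3.8200e-01, -3.1434e+01,  1.3000e-02,
        1.1000e-02, -0.0000e+00]), 'eef_pos': array([0.145, 0.633, 0.404]), 'eef_rot': array([-3.540e-01, -3.121e+00,  3.000e-03]), 'contact_force': array([ 0.297, -0.823,  0.028]), 'moment': array([ 0.011, -0.   ,  0.03 ]), 'grip_force': np.float64(0.0), 'finger_gap': np.float64(0.085)}
top 52.803347534170854 0.01979720440255691
tube_block [([0.578, 0.326, -0.001], 0.91, [172, 193]), ([0.31, 0.193, 0.002], 0.82, [235, 319]), ([0.515, 0.182, 0.038], 0.57, [238, 220])]
sample_block [([0.436, -0.052, -0.004], 0.78, [349, 255]), ([0.54, 0.099, 0.039], 0.77, [278, 207]), ([0.698, 0.076, 0.001], 0.69, [287, 136]), ([0.509, 0.181, 0.07], 0.31, [236, 222])]
heater [([0.526, 0.136, -0.004], 0.81, [261, 215])]
well_a [([0.51, 0.183, 0.07], 0.83, [235, 221]), ([0.537, 0.097, 0.071], 0.73, [279, 207]), ([0.519, 0.181, 0.038], 0.22, [238,
[... 337 characters left out ...]
-0.001], 0.9, [322, 319]), ([0.512, 0.183, 0.041], 0.76, [308, 245]), ([0.314, 0.196, -0.003], 0.61, [375, 222])]
sample_block [([0.436, -0.059, 0.002], 0.82, [277, 177]), ([0.7, 0.08, -0.004], 0.68, [213, 261]), ([0.536, 0.096, 0.035], 0.63, [277, 224]), ([0.535, 0.097, 0.068], 0.57, [278, 216])]
heater [([0.522, 0.137, -0.001], 0.84, [292, 243])]
well_a [([0.532, 0.096, 0.07], 0.77, [279, 215]), ([0.514, 0.181, 0.072], 0.75, [307, 237])]
well_b [([0.532, 0.096, 0.07], 0.77, [279, 215]), ([0.514, 0.181, 0.072], 0.75, [307, 237])]
tube_rack []
beaker [([0.609, -0.031, -0.001], 0.89, [225, 212])]
specimen_box [([0.691, 0.203, 0.003], 0.74, [243, 300]), ([0.516, 0.177, 0.07], 0.3, [305, 236])]
```

View pics/top0.png

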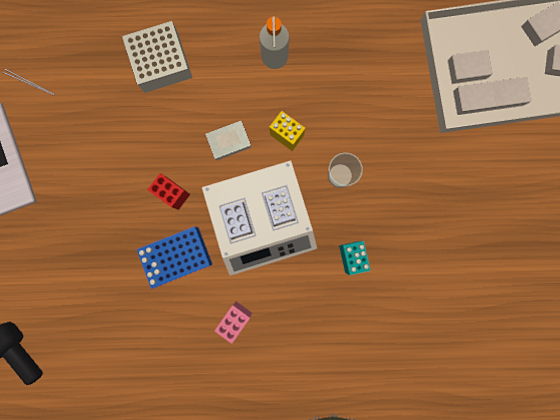

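View pics/scene0.png

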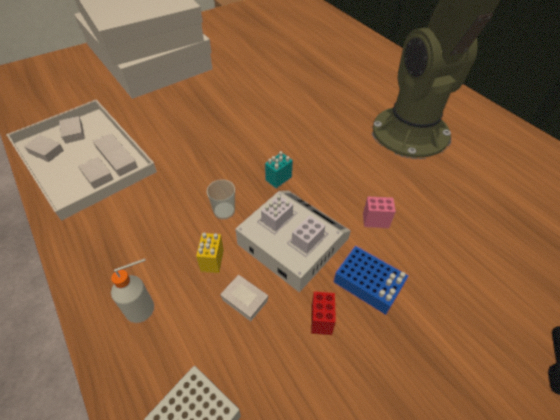

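The candidates for the tube_block are the grey six-bore block in the heater (236,220), the red one (168,190) and the pink one (233,322). I choose the grey one in the heater: it has six wide bores and sits on the +y side next to the rack. Next I measure it exactly and check it in a close crop.

```bash
cat >> h.py <<'E'
def rect(P,c,z0,z1,r=0.045):
    m=(np.hypot(P[...,0]-c[0],P[...,1]-c[1])<r)&(P[...,2]>z0)&(P[...,2]<z1)
    q=P[m]; (cx,cy),(w,h),a=cv2.minAreaRect((q[:,:2]*1000).astype(np.float32))
    return m.sum(),round(cx,1),round(cy,1),round(w,1),round(h,1),round(a,1),round(float(np.median(q[:,2])),4)
def togo(pos,yaw_y):
    """tool-frame shift (mm) and rotvec to a down pose with tool y at angle yaw_y"""
    s=monitor.sense(); A=R.from_rotvec(s['eef_rot'])
    y=np.array([np.cos(yaw_y),np.sin(yaw_y),0]); z=np.array([0,0,-1.]); x=np.cross(y,z)
    B=R.from_matrix(np.stack([x,y,z],1))
    return A.inv().apply(np.array(pos)-s['eef_pos'])*1000,(A.inv()*B).as_rotvec()
E
python3 - <<'E'
from h import *
for c in ['top','scene']:
    d=snap(c); P=cloud(d)
    print(c,rect(P,(.513,.182),.095,.11,.04),rect(P,(.536,.096),.095,.108,.04))
    m=(np.hypot(P[...,0]-.523,P[...,1]-.138)<.13)&(abs(P[...,2]-.066)<.004); print('deck',cv2.minAreaRect((P[m][:,:2]*1000).astype(np.float32)),np.median(P[m][:,2]))
    if c=='top': cv2.imwrite('pics/crop1.png',cv2.resize(d['img'][150:290,190:330,::-1],(560,560),interpolation=2))
print(togo((.513,.182,.404),.263),togo((.513,.182,.404),.263+np.pi))
E
```

```text
top (np.int64(511), 513.9, 180.3, 60.5, 42.3, 15.9, 0.1022) (np.int64(530), 537.6, 95.5, 59.9, 42.0, 15.5, 0.1023)
deck ((531.8018798828125, 139.48675537109375), (158.29725646972656, 186.0135498046875), 15.726541519165039) 0.06634641777527339
scene (np.int64(452), 515.2, 181.3, 61.4, 42.9, 14.9, 0.1017) (np.int64(373), 538.3, 95.8, 62.8, 44.0, 15.4, 0.1018)
deck ((534.1917724609375, 140.19422912597656), (158.42333984375, 188.09075927734375), 15.724928855895996) 0.06627408381554528
(array([-459.20040252, -357.79585849,    0.75756758]), array([ 1.44236693e-04, -6.29171016e-06,  1.08205463e+00])) (array([-459.20040252, -357.79585849,    0.75756758]), array([ 7.19513131e-06,  1.64947513e-04, -2.05953802e+00]))
```

View pics/crop1.png

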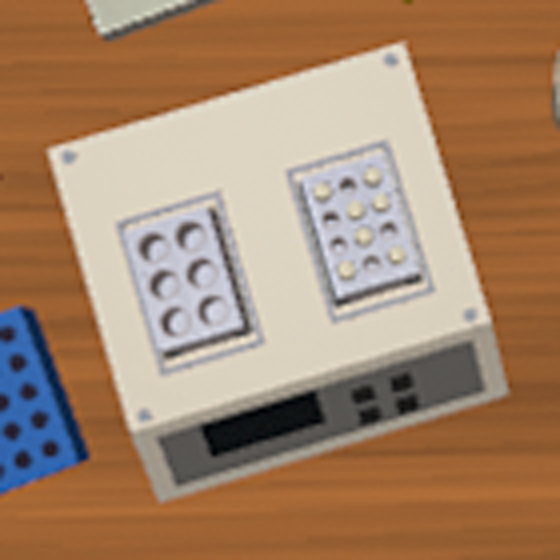

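The crop confirms it. The bare six-bore block is at crop (190,280), beside the rack, and the block with white-capped tubes is at crop (360,230). I start moving: first the turn, then the travel.

play_rows(
  steps=[
    [0,0,0,0,0,0.12],
    [0,0,0,0,0,0.12],
    [0,0,0,0,0,0.12],
    [0,0,0,0,0,0.12],
    [0,0,0,0,0,0.12],
    [0,0,0,0,0,0.12],
    [0,0,0,0,0,0.12],
    [0,0,0,0,0,0.12],
  ],
  jaw=85,
  newtons=60,
)

```text
clock: 1.67
eef_pos: [0.1455, 0.6335, 0.4048]
eef_rot: [-1.763, -2.6, -0.0]
contact_force: [0.0, 0.5, -0.2]
finger_gap: 0.0852
grip_force: 0.0
```

```bash
python3 -c "
from h import *
print(togo((.5145,.181,.36),.273),monitor.sense()['eef_pos'])"
```

```text
(array([-556.97425413,  175.28490342,   44.75237137]), array([ 7.25767942e-05, -6.12614102e-05,  1.06203385e-01])) [0.14548413 0.633516   0.40477102]
```

play_rows(
  steps=[
    [-35,11,2,0,0,0],
    [-35,11,2,0,0,0],
    [-35,11,2,0,0,0],
    [-35,11,2,0,0,0],
    [-35,11,2,0,0,0],
    [-35,11,2,0,0,0],
    [-35,11,2,0,0,0],
    [-35,11,2,0,0,0],
  ],
)

```text
clock: 2.33
eef_pos: [0.3331, 0.4054, 0.389]
eef_rot: [-1.755, -2.605, -0.001]
contact_force: [0.4, 0.3, -0.1]
finger_gap: 0.085
grip_force: 0.0
```

play_rows(
  steps=[
    [-35,11,2,0,0,0],
    [-35,11,2,0,0,0],
    [-35,11,2,0,0,0],
    [-35,11,2,0,0,0],
    [-35,11,2,0,0,0],
    [-35,11,2,0,0,0],
    [-35,11,2,0,0,0],
    [0,0,0,0,0,0.106],
  ],
)

```text
clock: 3.0
eef_pos: [0.4998, 0.201, 0.375]
eef_rot: [1.901, 2.495, -0.001]
contact_force: [0.6, 0.2, 0.7]
finger_gap: 0.0846
grip_force: 0.0
```

```bash
python3 - <<'E'
from h import *
d=snap('wrist','w1.png'); P=cloud(d)
print(rect(P,(.5145,.181),.095,.11,.042), rect(P,(.5375,.0955),.095,.108,.04))
print([(np.round(r['xyz'],4).tolist(),r['conf']) for r in eyes.pinpoint('wrist','tube_block')])
print(togo((.5145,.181,.247),.273),monitor.sense()['eef_pos'],monitor.sense()['q'])
E
```

```text
(np.int64(3920), 514.6, 181.8, 60.1, 43.1, 15.9, 0.1027) (np.int64(3019), 538.4, 97.2, 60.2, 43.9, 15.9, 0.1028)
[([0.5146, 0.1809, 0.0384], 0.97), ([0.5805, 0.3258, 0.0052], 0.76), ([0.3165, 0.1884, -0.0001], 0.73)]
(array([-29.86823217,  10.15760499, 127.82145557]), array([2.21480628e-04, 4.28190453e-05, 9.91665647e-04])) [0.49661092 0.20700332 0.37481792] [-0.87719552  0.09942913  0.46363497  1.78718628 -0.04648332  1.26551168
 -0.12757546]
```

View pics/w1.png

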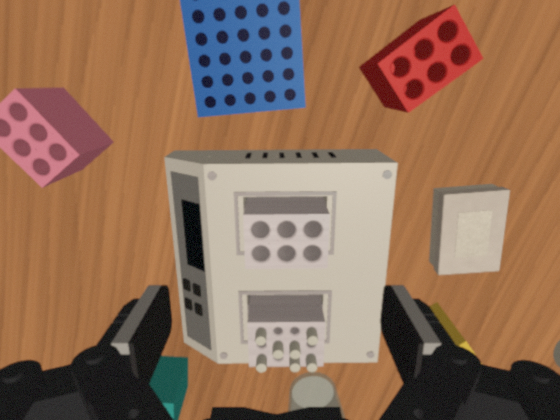

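The wrist view shows the six-bore block at (287,240), with the fingers to either side along its long axis. Now I align and descend.

play_rows(
  steps=[
    [-15,5,0,0,0,0.001],
    [-15,5,0,0,0,0],
    [0,0,20,0,0,0],
    [0,0,20,0,0,0],
    [0,0,20,0,0,0],
    [0,0,0,0,0,0],
    [0,0,0,0,0,0],
    [0,0,0,0,0,0],
  ],
)

```text
clock: 3.77
eef_pos: [0.5136, 0.1838, 0.3159]
eef_rot: [1.889, 2.51, 0.002]
contact_force: [0.4, -0.9, -0.5]
finger_gap: 0.0851
grip_force: 0.0
```

```bash
python3 - <<'E'
from h import *
print(togo((.5145,.1813,.247),.273),monitor.sense()['eef_pos'])
E
```

```text
(array([-2.71671918,  0.10331611, 68.85861739]), array([ 0.00139836, -0.0005781 ,  0.00759134])) [0.51356665 0.18381726 0.31585995]
```

play_rows(
  steps=[
    [-2,0,15,0,0,0.003],
    [0,0,15,0,0,0.002],
    [0,0,15,0,0,0],
    [0,0,12,0,0,0],
    [0,0,11,0,0,0],
    [0,0,0,0,0,0],
    [0,0,0,0,0,0],
    [0,0,0,0,0,0],
  ],
)

```text
clock: 4.43
eef_pos: [0.5145, 0.1811, 0.2476]
eef_rot: [1.898, 2.503, 0.002]
contact_force: [-0.5, -0.0, -0.5]
finger_gap: 0.0849
grip_force: 0.0
```

```bash
python3 - <<'E'
from h import *
d=snap('wrist','w2.png');d=snap('scene'); cv2.imwrite('pics/s2.png',cv2.resize(d['img'][150:300,210:410,::-1],(800,600),interpolation=2))
print(togo((.5145,.1813,.247),.273),monitor.sense()['eef_pos'])
E
```

```text
(array([0.22796927, 0.00446714, 0.74142846]), array([ 0.0018687 , -0.00046874,  0.00014448])) [0.51455596 0.18107857 0.24774131]
```

View pics/s2.png

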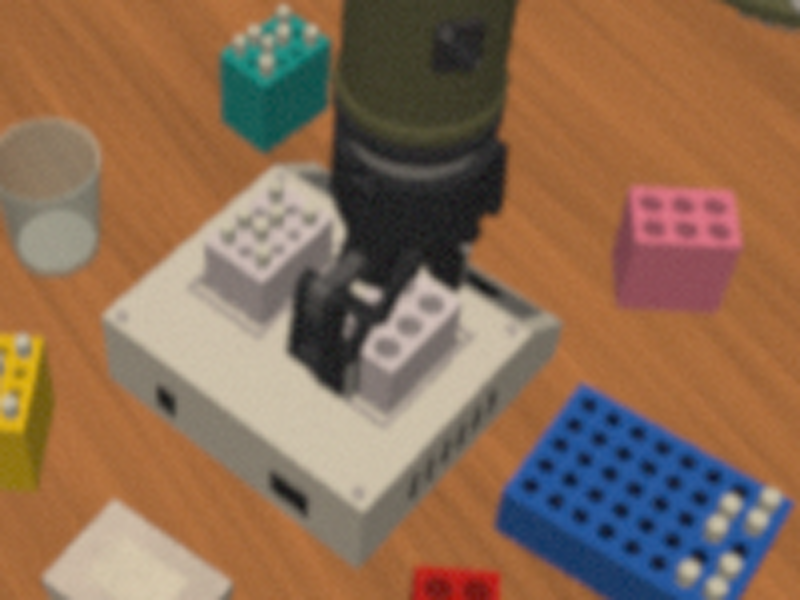

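The fingers straddle the block's narrow ends, at crop (340,330) and behind it, clear of the deck. Now I close them.

play_rows(
  steps=[
    [0,0,0,0,0,0],
    [0,0,0,0,0,0],
    [0,0,0,0,0,0],
    [0,0,0,0,0,0],
    [0,0,0,0,0,0],
    [0,0,0,0,0,0],
    [0,0,0,0,0,0],
    [0,0,0,0,0,0],
  ],
  jaw=50,
  newtons=90,
)

```text
clock: 5.2
eef_pos: [0.5142, 0.1809, 0.2477]
eef_rot: [-1.898, -2.503, -0.001]
contact_force: [-2.0, -0.6, 5.8]
finger_gap: 0.0583
grip_force: 99.7
```

play_rows(
  steps=[
    [0,-1.9,-0.3,-0.01,0,0],
    [0,-1.9,-0.3,-0.01,0,0],
    [0,-1.9,-0.3,-0.01,0,0],
    [0,-1.9,-0.3,-0.01,0,0],
    [0,-1.9,-0.3,-0.01,0,0],
    [0,-1.9,-0.3,-0.01,0,0],
    [0,0,0,0,0,0],
    [0,0,0,0,0,0],
  ],
)

```text
clock: 5.87
eef_pos: [0.5026, 0.1776, 0.249]
eef_rot: [1.877, 2.475, 0.073]
contact_force: [-2.3, -1.0, 5.3]
finger_gap: 0.0584
grip_force: 99.6
```

```bash
cat >> h.py <<'E'
def st():
    s=monitor.sense(); B=R.from_matrix(np.array([[-np.sin(.273),np.cos(.273),0],[np.cos(.273),np.sin(.273),0],[0,0,-1]]).T)
    d=B.inv().apply(s['eef_pos']-[.5142,.1809,.2477])*1000
    print('t',s['clock'],'d heater y,x,down',np.round(d,1),'rot',np.round((B.inv()*R.from_rotvec(s['eef_rot'])).as_rotvec(),4),'F(y,x,down)',np.round(B.inv().apply(s['contact_force']),1),'M',np.round(B.inv().apply(s['moment']),2),'gap',s['finger_gap'],s['grip_force'])
def heat():
    for c in ['top','scene']:
        d=snap(c);P=cloud(d)
        m=(np.hypot(P[...,0]-.53,P[...,1]-.14)<.13)&(abs(P[...,2]-.068)<.006)
        A=np.c_[P[m][:,:2]-[.53,.14],np.ones(m.sum())]; k=np.linalg.lstsq(A,P[m][:,2],rcond=None)[0]
        print(c,'deck',[round(v,1) for v in cv2.minAreaRect((P[m][:,:2]*1000).astype(np.float32))[0]],np.round(k,4),'n',m.sum())
E
python3 -c "
from h import *
st();heat()"
```

```text
t 5.8667 d heater y,x,down [ -0.  -12.   -1.3] rot [-0.0584  0.0006  0.    ] F(y,x,down) [-0.3 -2.5 -5.3] M [ 1.36 -0.07 -0.06] gap 0.058438489276625524 99.58662629127502
top deck [542.4, 104.5] [0.0019 0.0006 0.0663] n 3372
scene deck [533.9, 140.5] [-0.0014 -0.0017  0.0665] n 3024
```

play_rows(
  steps=[
    [0,3.8,-0.5,0.02,0,0],
    [0,3.8,-0.5,0.02,0,0],
    [0,3.8,-0.5,0.02,0,0],
    [0,3.8,-0.5,0.02,0,0],
    [0,3.8,-0.5,0.02,0,0],
    [0,3.8,-0.5,0.02,0,0],
    [0,0,0,0,0,0],
    [0,0,0,0,0,0],
  ],
)

```text
clock: 6.63
eef_pos: [0.5252, 0.1841, 0.2518]
eef_rot: [-1.876, -2.473, 0.075]
contact_force: [-1.3, -0.2, 4.4]
finger_gap: 0.0581
grip_force: 99.4
```

```bash
cat >> h.py <<'E'
def blk():
    d=snap('scene');P=cloud(d)
    s=monitor.sense()
    c=(.5145,.181); z=.102+s['eef_pos'][2]-.2477
    m=(np.hypot(P[...,0]-c[0],P[...,1]-c[1])<.042)&(abs(P[...,2]-z)<.008)
    q=P[m]; u=q[:,:2]-c; e=np.array([np.cos(.273),np.sin(.273)]); n=np.array([-e[1],e[0]])
    A=np.c_[u@e,u@n,np.ones(len(q))]; k=np.ones(3)
    w=np.ones(len(q),bool)
    for _ in range(5):
        k=np.linalg.lstsq(A[w],q[w,2],rcond=None)[0]; w=abs(A@k-q[:,2])<.0015
    print('block top slope x,y,z0',np.round(k,4),w.sum(),len(q))
E
python3 -c "
from h import *
st();heat();blk()"
```

```text
t 6.6333 d heater y,x,down [ 0.1 11.5 -4.1] rot [0.0604 0.0001 0.0001] F(y,x,down) [ 0.2 -1.4 -4.4] M [ 0.24  0.05 -0.01] gap 0.05814453798500304 99.3913221359253
top deck [538.6, 110.4] [0.0018 0.0017 0.0663] n 3610
scene deck [534.6, 140.3] [-0.0034 -0.0029  0.0665] n 2837
block top slope x,y,z0 [-0.0504 -0.0132  0.1066] 143 287
```

play_rows(
  steps=[
    [0,-3.8,-0.5,-0.02,0,0],
    [0,-3.8,-0.5,-0.02,0,0],
    [0,-3.8,-0.5,-0.02,0,0],
    [0,-3.8,-0.5,-0.02,0,0],
    [0,-3.8,-0.5,-0.02,0,0],
    [0,-3.8,-0.5,-0.02,0,0],
    [0,0,0,0,0,0],
    [0,0,0,0,0,0],
  ],
)

```text
clock: 7.45
eef_pos: [0.5024, 0.1776, 0.2544]
eef_rot: [1.876, 2.474, 0.074]
contact_force: [0.7, -0.2, -8.7]
finger_gap: 0.0584
grip_force: 98.9
```

play_rows(
  steps=[
    [0,3.9,-0.5,0.02,0,0],
    [0,3.9,-0.5,0.02,0,0],
    [0,3.9,-0.5,0.02,0,0],
    [0,3.9,-0.5,0.02,0,0],
    [0,3.9,-0.5,0.02,0,0],
    [0,3.9,-0.5,0.02,0,0],
    [0,0,0,0,0,0],
    [0,0,0,0,0,0],
  ],
)

```text
clock: 8.12
eef_pos: [0.5257, 0.1842, 0.2581]
eef_rot: [-1.876, -2.473, 0.075]
contact_force: [-1.7, 0.8, -4.2]
finger_gap: 0.0582
grip_force: 99.9
```

```bash
python3 -c "
from h import *
st();heat();blk()"
```

```text
t 8.1167 d heater y,x,down [  0.1  12.  -10.4] rot [ 0.0609 -0.0001  0.    ] F(y,x,down) [ 1.2 -1.5  4.2] M [0.5  0.17 0.02] gap 0.05818196167939063 99.87426280975342
top deck [538.0, 110.3] [0.0023 0.0015 0.0663] n 3614
scene deck [534.2, 140.4] [-0.0014 -0.0014  0.0664] n 2852
block top slope x,y,z0 [-0.0592 -0.0141  0.1129] 176 290
```

play_rows(
  steps=[
    [0,-4,-0.5,-0.02,0,0],
    [0,-4,-0.5,-0.02,0,0],
    [0,-4,-0.5,-0.02,0,0],
    [0,-4,-0.5,-0.02,0,0],
    [0,-4,-0.5,-0.02,0,0],
    [0,-4,-0.5,-0.02,0,0],
    [0,0,0,0,0,0],
    [0,0,0,0,0,0],
  ],
)

```text
clock: 8.93
eef_pos: [0.5022, 0.1775, 0.2614]
eef_rot: [1.876, 2.473, 0.076]
contact_force: [-0.5, -0.7, -6.0]
finger_gap: 0.058
grip_force: 99.7
```

play_rows(
  steps=[
    [0,4,-0.5,0.02,0,0],
    [0,4,-0.5,0.02,0,0],
    [0,4,-0.5,0.02,0,0],
    [0,4,-0.5,0.02,0,0],
    [0,4,-0.5,0.02,0,0],
    [0,4,-0.5,0.02,0,0],
    [0,0,0,0,0,0],
    [0,0,0,0,0,0],
  ],
)

```text
clock: 9.6
eef_pos: [0.5261, 0.1842, 0.2651]
eef_rot: [-1.876, -2.473, 0.074]
contact_force: [-1.1, -0.7, 2.2]
finger_gap: 0.0584
grip_force: 100.7
```

```bash
python3 -c "
from h import *
st();heat();blk()"
```

```text
t 9.6 d heater y,x,down [ -0.   12.4 -17.4] rot [ 0.06   -0.      0.0001] F(y,x,down) [-0.3 -1.2 -2.2] M [ 0.86  0.02 -0.04] gap 0.058378181429095385 100.71308970451355
top deck [539.7, 111.0] [0.0021 0.0001 0.0663] n 3626
scene deck [534.2, 139.8] [-0.0023 -0.0018  0.0665] n 2860
block top slope x,y,z0 [-0.0641 -0.0118  0.1193] 146 292
```

play_rows(
  steps=[
    [0,-4.1,-0.5,-0.02,0,0],
    [0,-4.1,-0.5,-0.02,0,0],
    [0,-4.1,-0.5,-0.02,0,0],
    [0,-4.1,-0.5,-0.02,0,0],
    [0,-4.1,-0.5,-0.02,0,0],
    [0,-4.1,-0.5,-0.02,0,0],
    [0,0,0,0,0,0],
    [0,0,0,0,0,0],
  ],
)

```text
clock: 10.42
eef_pos: [0.5016, 0.1773, 0.2679]
eef_rot: [1.876, 2.473, 0.076]
contact_force: [-0.4, -0.9, -6.1]
finger_gap: 0.0584
grip_force: 99.6
```

play_rows(
  steps=[
    [0,4.2,-0.5,0.02,0,0],
    [0,4.2,-0.5,0.02,0,0],
    [0,4.2,-0.5,0.02,0,0],
    [0,4.2,-0.5,0.02,0,0],
    [0,4.2,-0.5,0.02,0,0],
    [0,4.2,-0.5,0.02,0,0],
    [0,0,0,0,0,0],
    [0,0,0,0,0,0],
  ],
)

```text
clock: 11.08
eef_pos: [0.526, 0.1843, 0.2708]
eef_rot: [-1.874, -2.471, 0.081]
contact_force: [-5.2, -1.0, 1.1]
finger_gap: 0.0584
grip_force: 100.6
```

```bash
python3 -c "
from h import *
st();heat();blk()"
```

```text
t 11.0833 d heater y,x,down [  0.1  12.3 -23.1] rot [ 0.0652 -0.0002  0.    ] F(y,x,down) [ 0.4 -5.3 -1.1] M [ 1.24 -0.03 -0.06] gap 0.058407313773267217 100.59412837028503
top deck [540.1, 111.3] [0.0022 0.0009 0.0663] n 3643
scene deck [535.2, 139.8] [-0.0011 -0.0012  0.0664] n 2883
block top slope x,y,z0 [-0.0695  0.0217  0.1254] 171 299
```

play_rows(
  steps=[
    [0,-2.5,-0.6,-0.013,0,0],
    [0,-2.5,-0.6,-0.013,0,0],
    [0,-2.5,-0.6,-0.013,0,0],
    [0,-2.4,-0.6,-0.013,0,0],
    [0,-2.4,-0.6,-0.012,0,0],
    [0,0,0,0,0,0],
    [0,0,0,0,0,0],
    [0,0,0,0,0,0],
  ],
)

```text
clock: 11.9
eef_pos: [0.5151, 0.1812, 0.275]
eef_rot: [1.896, 2.5, 0.009]
contact_force: [-0.2, 0.5, -3.7]
finger_gap: 0.0583
grip_force: 100.2
```

```bash
python3 -c "
from h import *
st();heat();blk()"
```

```text
t 11.9 d heater y,x,down [  0.    1.  -27.3] rot [-0.0069  0.0003  0.    ] F(y,x,down) [ 0.6 -0.1  3.7] M [-0.02  0.05 -0.01] gap 0.05829681119552107 100.20534753799438
top deck [541.4, 106.6] [0.003  0.0003 0.0663] n 3510
scene deck [534.7, 140.5] [-0.0015 -0.0015  0.0664] n 2932
block top slope x,y,z0 [-0.0067 -0.0019  0.1288] 157 312
```

play_rows(
  steps=[
    [0,0,-2,0,0,0],
    [0,-0.5,-4,0,0,0],
    [0,-0.5,-4,0,0,0],
    [0,0,-4,0,0,0],
    [0,0,-4,0,0,0],
    [0,0,-2,0,0,0],
    [0,0,-1,0,0,0],
    [0,0,0,0,0,0],
  ],
)

```text
clock: 12.72
eef_pos: [0.5134, 0.1808, 0.2957]
eef_rot: [1.897, 2.501, 0.006]
contact_force: [1.0, -0.6, -3.0]
finger_gap: 0.0582
grip_force: 100.2
```

play_rows(
  steps=[
    [0,0,0,0,0,0],
    [0,0,0,0,0,0],
    [0,0,0,0,0,0],
    [0,0,0,0,0,0],
    [0,0,0,0,0,0],
    [0,0,0,0,0,0],
    [0,0,0,0,0,0],
    [0,0,0,0,0,0],
  ],
)

```text
clock: 13.38
eef_pos: [0.5133, 0.1807, 0.2953]
eef_rot: [1.897, 2.501, 0.005]
contact_force: [-0.5, 0.2, -3.9]
finger_gap: 0.0579
grip_force: 100.2
```

```bash
python3 -c "
from h import *
st();heat();blk()
d=snap('scene');P=cloud(d);print([(np.round(r['xyz'],3).tolist(),r['conf']) for l in ['sample_block','tube_block','heater'] for r in eyes.pinpoint('scene',l)])
cv2.imwrite('pics/s3.png',cv2.resize(d['img'][150:300,210:410,::-1],(800,600),interpolation=2))"
```

```text
t 13.3833 d heater y,x,down [  0.   -0.9 -47.6] rot [-0.0041  0.     -0.    ] F(y,x,down) [ 0.3 -0.4  3.9] M [-0.01 -0.04  0.03] gap 0.05794338485922524 100.16599416732788
top deck [540.4, 106.2] [0.0017 0.0016 0.0663] n 3537
scene deck [534.3, 139.9] [-0.0018 -0.003   0.0664] n 2919
block top slope x,y,z0 [ 0.0067 -0.0173  0.1496] 188 329
[([0.539, 0.094, 0.034], 0.96), ([0.434, -0.058, -0.0], 0.95), ([0.698, 0.08, -0.002], 0.6), ([0.511, 0.181, 0.088], 0.9), ([0.577, 0.324, -0.003], 0.89), ([0.315, 0.195, -0.004], 0.76), ([0.513, 0.18, 0.067], 0.38), ([0.525, 0.139, -0.0], 0.56)]
```

View pics/s3.png

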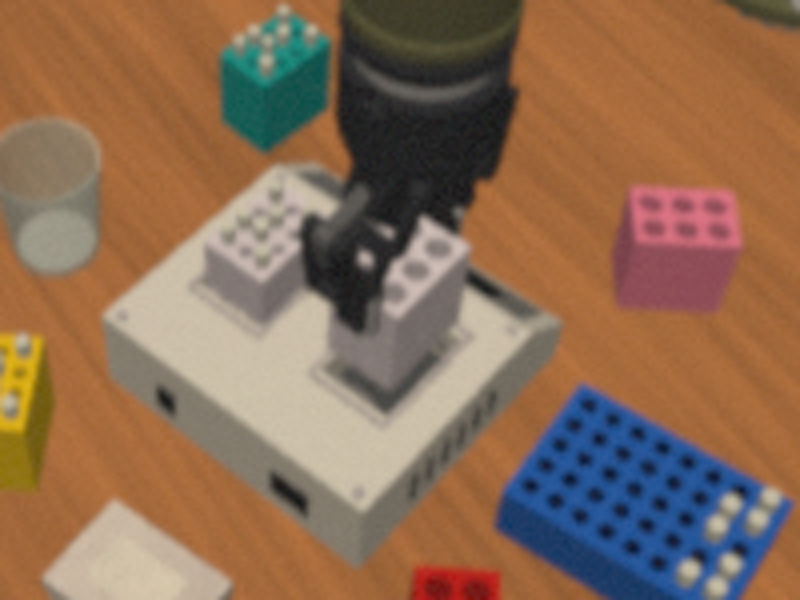

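The picture shows the block held upright at crop (395,310), about 2 cm clear of its open well. The heater has not moved and the sample block at (260,250) is seated. I hand the job in.

```bash
python3 -c "
from rig import hand_in
print(hand_in())"
```

```text
the job is handed in; nothing more can be done
None
```

I rocked the six-bore block out of its well and handed the job in with it still gripped, upright and about 2 cm above the well; the last camera check showed the heater level and in place and the sample block seated, but no verdict came back.

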